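# Blow the dust off a freshly polished bangle

### The job

The silver bangle has to have its polishing dust blown off at the air station. First turn the red valve lever to half open (45 degrees, over the green dot), then lift the silver bangle out of the rack and hold it in the air 60 mm in front of the nozzle's mouth, square to the nozzle, so that the jet would pass straight through the middle of the bangle. Finish there, holding the bangle still in the gripper, with the valve left half open, the nozzle as it was set, and the gold and copper bangles left in the rack.

Things in the scene. Friction and masses are not known exactly. Their poses are not given: they have to be found in the camera images.
- station: fixed air station: grey base plate 200 x 450 x 12 mm (x, y, z), its middle at (-20, -60) mm. Origin on the bench, z up; yaw varies. At (x -30, y -200) the brass valve (36 x 46 mm, top at z 79); at (x 20, y 100) the nozzle's post (18 mm round; swivel block 34 x 24 mm up to z 270). A copper pipe (top at z 52) joins them.
- valve (a joint): opening of the valve lever in rad: 0 = closed (lever across the pipe, along the station's -x), 0.785 = half open (over the green dot on the plate), 1.571 = fully open (along the station's -y). Grows anticlockwise seen from above; end stops at 0 and 1.571; stays where it is left (friction 0.12 N m, no spring). Starts between 0 and 0.35.
- valve_axis (a point): fixed point on the upright turning axis of the valve lever, at the mid-height of the lever bar, 90 mm above the bench
- valve_grip (a point): point to grip on the red lever bar, 60 mm from valve_axis. The bar is level, 12 mm wide, 16 mm high (z 82 to 98 above the bench), reaching 87 mm from the axis. Only the base plate (top at 12 mm) lies below it here. The point turns with the lever: its -x axis points outwards along the bar, z up.
- nozzle_mouth (a point): middle of the nozzle's mouth (orange tip, 12 mm round; behind it a barrel 18 mm round, running straight back 90 mm to the swivel on the post, 255 mm above the bench). The jet blows along this point's own -y axis: towards the station's -y, slanting down by 0.3 to 0.6 rad; x axis level. The swivel is stiff (1.5 N m), not to be moved.
- jet_point (a point): where the middle of the bangle belongs: on the jet's axis, 60 mm in front of the mouth (free air, about 170 to 210 mm above the bench). Same axes as nozzle_mouth.
- rack: fixed wooden rack 90 x 230 mm (x, y) with three slots 14 mm wide across it, 70 mm apart along its y axis. Origin on the bench surface under the middle. Ribs up to 34 mm above the bench; the slot floor is at 12 mm.
- bangle: the silver-grey bangle to present: plain round ring, 70 mm outside, 58 mm inside, 12 mm wide along its axis, about 110 g. Origin at the middle of the bore; own y axis = bore axis. Stands on edge in any of the rack's slots (axis along the rack's y; middle 47, top 82 mm above the bench); draw it straight up. Pinch the band across its 12 mm width at the top, from above.
- bangle_gold: brass-coloured bangle of the same shape, in another slot; stays in the rack
- bangle_copper: copper-coloured bangle of the same shape, in another slot; stays in the rack
Mind the look-alikes: they are no part of the job. Leave any purple look-alike of the rack alone.

How it is judged:
By the outcome, as a careful person would: the job done as asked, in the order asked, and still so for the second after the job is handed in, while the arm keeps its last pose, push and grip.
It also fails if it takes over 61 s, if anything falls off the work surface, if the arm or the gripper's body presses on something with over 40 N, if the wrist force passes 120 N, or if a joint passes its speed limit or range.

### The arm

A 6-joint arm with a two-finger parallel gripper is mounted at the origin on the work surface. World frame = base frame: x ahead of the robot, y to its left, z up, the work surface at z = 0. Lengths are in m, angles in degrees, forces in N, time in s.
With the tool pointing down it reaches from about 0.35 to 0.875 m from the base axis. Payload 4.2 kg.
Tool frame: the origin (TCP) lies on the front face of the gripper's body, between the roots of the fingers; the fingertips stand 70 mm ahead of it and the grasp point (between the pads) lies 51 mm ahead of it; z points along the fingers, y is the line along which they close (so a half turn about z gives the same grasp; the last joint's range is limited). The gripper opens to 87 mm and grips with 3 to 60 N. Pads are 19 mm wide; open, the fingers measure 117 mm over their backs; the gripper's body (75 mm by 190 mm) begins 51 mm behind the grasp point.
Start: joints at [-59.611, 22.042, 0.453, 0, -68.411, -14.817], TCP at [0.168, -0.602, 0.292] pointing down, gripper open.
Joint ranges: [-179.83, 179.83], [-69.29, 118.12], [-61.27, 80.66], [-181.25, 117.63], [-171.15, -9.14], [-177.46, 177.46]. Speed limits (degrees/s): [159.86, 159.86, 180, 180, 180, 180].

### API

Orientations are given as a 3x3 rotation matrix whose columns are the frame's x, y, z axes.
In Python, from station import r gives the robot as it stands.
- The arm moves only by the shell command python3 -m pendant 'ROWS' [OPENING]. ROWS is JSON, a list of rows, each a list of 2 entries, a list of its own where there are three numbers: the shift along the tool's x, y, z in mm, then the turn, a rotation vector about the tool's x, y, z in rad. A call has 1 to 10 rows; each row is the pose to reach, as a shift and turn from the pose commanded when the call began, along the tool's axes at that moment; what a row does not reach only later rows make up. A row lasts 1/10 s, in which the tool goes at most 50 mm and 8.59 degrees, less where a joint would pass 70% of its speed; a pose out of reach is approached as far as the arm can. A call with a gripper value outside its range is refused whole. OPENING is the opening, from 0 (shut) to 1 (fully open), set as the call begins (- or left out, the last holds). The fingers move at their own pace and stop on an object; the grip force is fixed at half the most. Time passes only in rows, so rows that repeat a pose let the fingers close. It gives the time, the measured TCP pose, the force, the opening and the grip force at its end, in the units of the state.
- r.sense(): the state, without advancing time (a new reading comes with each control period).
- r.capture(name): name is "side" or "top"; returns a dict with "frame" (420x560x3 uint8, red, green, blue), "vertical_fov" (degrees; the focal length in pixels is half the picture's height over the tangent of half this angle, whatever the lens; pixels are square), "cx", "cy" (the principal point, pixels), "distortion" ([k1, k2, p1, p2, k3] as OpenCV has them; the pictures are not rectified), "rvec" (rotation vector, rad) and "tvec" (3), from world to camera coordinates, as OpenCV has them. Camera axes: x right, y down, z forward; pixel columns grow to the right and rows downward; lengths in m; the calibration is good to about 2 mm. A picture is of the moment at which its call begins. There is no depth.
- r.finish_job(): hands the job in; it is judged then, once.
The state is a dict: "time_s": time; "joints": joint angles; "joint_velocities": joint speeds; "effort": joint torques, N m; "tcp_pos": TCP position; "ee_rot": TCP orientation; "wrist_force": force on the tool from outside, world axes, zero at the start; "moment": the same for the moment, N m; "gripper_width": opening from 0.0 (shut) to 1.0 (fully open); "gripper_force": force on a finger pad.
Only numpy, scipy, OpenCV 4.12 (cv2) and the standard library are available. Lean on these libraries where they do the work, as an engineer would, in place of code of your own. Each camera call takes 0.05 s, during which the arm holds its last target. There are 200 camera calls.

## Working session

There is one attempt and no reset: what is moved stays moved. The work goes in short steps, Python scripts to look and compute and a shell command to move; the robot and the scene stay as the last step left them, time stands still between calls to the robot, and variables do not carry over. Pictures are saved under pics/ and viewed, at most 10 in all, crops included, and the job is handed in when it is done.

```bash
mkdir -p pics; cat > h.py <<'E'
import numpy as np, cv2, pickle
from station import r
def cap(n):
    c=r.capture(n); return c
def K(c):
    f=210/np.tan(np.radians(c["vertical_fov"])/2)
    return np.array([[f,0,c["cx"]],[0,f,c["cy"]],[0,0,1]])
def proj(c,P):
    return cv2.projectPoints(np.array(P,float).reshape(-1,1,3),np.array(c["rvec"],float),np.array(c["tvec"],float),K(c),np.array(c["distortion"],float))[0].reshape(-1,2)
def ray(c,px):
    u=cv2.undistortPoints(np.array(px,float).reshape(-1,1,2),K(c),np.array(c["distortion"],float)).reshape(-1,2)
    R=cv2.Rodrigues(np.array(c["rvec"],float))[0]; o=-R.T@np.array(c["tvec"],float)
    d=np.c_[u,np.ones(len(u))]@R; return o,d
def onz(c,px,z):
    o,d=ray(c,px); return o+d*((np.broadcast_to(z,len(d))-o[2])/d[:,2])[:,None]
E
python3 - <<'E'
from h import *
for n in("top","side"):
    c=cap(n); pickle.dump(c,open(n+"0.pkl","wb")); cv2.imwrite(f"pics/{n}0.png",cv2.resize(c["frame"][:,:,::-1],(800,600)))
    print(n,c["vertical_fov"],ray(c,[[280,210]]))
print(r.sense())
E
```

```text
top 56.00570513757892 (array([ 0.3219518 , -0.1512023 ,  1.50019779]), array([[ 0.09007854, -0.00973112, -0.99599094]]))
side 43.798590937150934 (array([ 0.09309357, -1.18348438,  0.86108841]), array([[ 0.27647453,  0.79543334, -0.53967327]]))
{'time_s': 0.1, 'joints': array([-5.96118227e+01,  2.20862345e+01,  3.84924757e-01, -2.51069219e-02,
       -6.84113667e+01, -1.48145231e+01]), 'joint_velocities': array([ 0.02365038, -0.03882954,  0.12653905,  0.10471831, -0.02477007,
        0.02027161]), 'effort': array([-5.37794804e-04, -3.91689742e+01,  1.87934840e+01,  4.23192054e+00,
        1.34771259e-02, -7.48145976e-05]), 'tcp_pos': array([ 0.16768087, -0.60164987,  0.29125235]), 'ee_rot': array([[-9.63329466e-01, -2.68320564e-01, -6.43304696e-04],
       [-2.68321313e-01,  9.63327594e-01,  1.90248860e-03],
       [ 1.09236350e-04,  2.00533569e-03, -9.99997983e-01]]), 'wrist_force': array([-0.08617229, -0.62706837,  0.60140925]), 'moment': array([ 0.01813657, -0.01111173,  0.02334711]), 'gripper_force': 0.0, 'gripper_width': 1.0000553969233548}
```

View pics/top0.png

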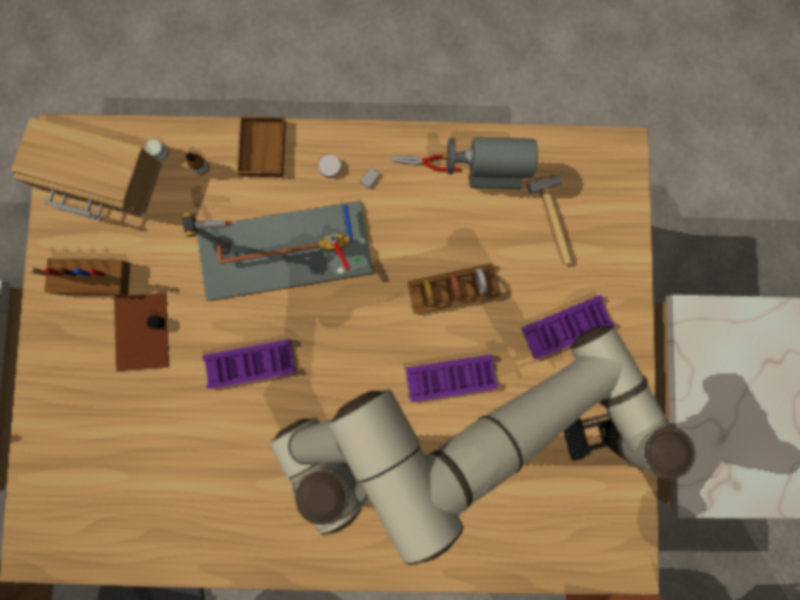

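View pics/side0.png

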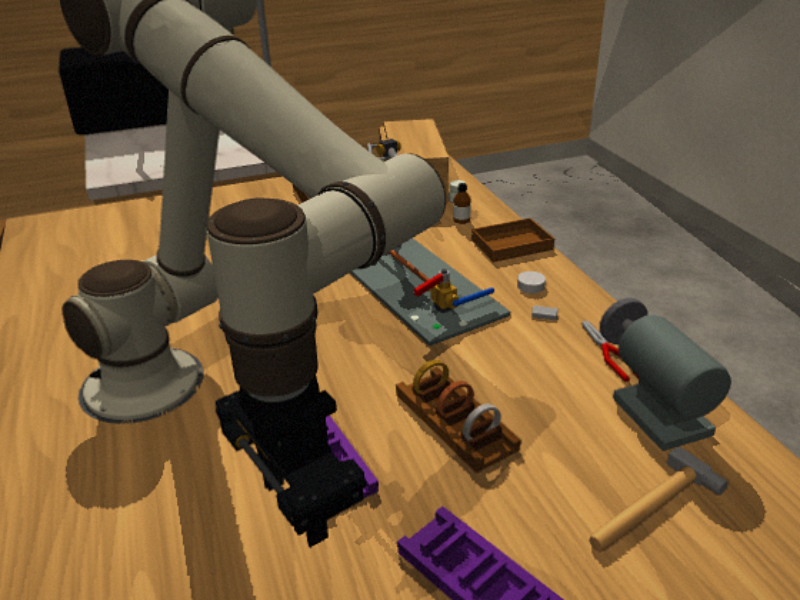

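The top view (800x600) shows the station plate at (285,250) and the nozzle post and head at (190,222). It also shows the red lever from (335,243) to (348,272), the green dot at (358,261), and the wooden rack at (458,290).

Candidates for the wanted things, by pixel:
- **Bangles:** gold (430,292), copper (456,288), silver (482,282). I choose silver.
- **Racks:** wooden (458,290). The purple ones at (250,363), (452,378) and (567,327) are left alone.
- **Levers:** red (342,258), and a blue bar at (347,220) that is not the lever.

Next is one close crop to check these.

```bash
python3 - <<'E'
from h import *
t=pickle.load(open("top0.pkl","rb"))["frame"][:,:,::-1]; s=pickle.load(open("side0.pkl","rb"))["frame"][:,:,::-1]
def crop(im,x,y,w,h,k): 
    o=cv2.resize(im[y:y+h,x:x+w],None,fx=k,fy=k,interpolation=cv2.INTER_CUBIC)
    for i in range(0,w,10): cv2.line(o,(i*k,0),(i*k,8 if (x+i)%50 else 20),(255,255,255),1)
    for i in range(0,h,10): cv2.line(o,(0,i*k),(8 if (y+i)%50 else 20,i*k),(255,255,255),1)
    return o
A=np.zeros((600,800,3),np.uint8)
a=crop(t,120,130,150,90,4);A[:360,:600]=a
b=crop(t,280,180,80,45,4);A[365:545,:320]=b
c=crop(s,240,160,120,58,4);A[365:365+232,320:800]=c
cv2.imwrite("pics/c1.png",A)
E
```

```text
(no output)
```

View pics/c1.png

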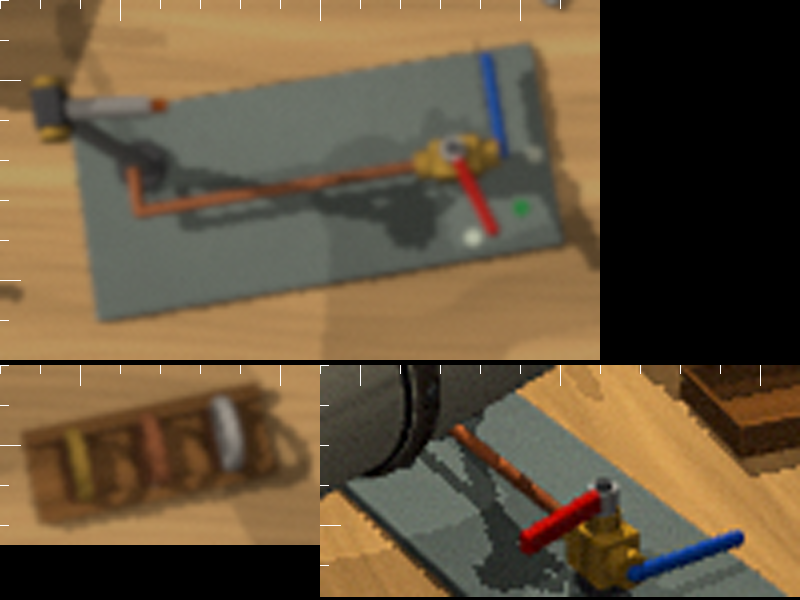

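The crop confirms the silver bangle (native ~(336,188)), red lever (pivot (233,167), tip (244,188)), green dot (250,182) and orange nozzle tip (160,156). The blue bar is separate. Now to fit the poses.

```bash
cat > m.py <<'E'
from h import *
from scipy.optimize import least_squares as LS
t=pickle.load(open("top0.pkl","rb"))
def S(p,P):
    P=np.array(P,float).reshape(-1,3); c,s=np.cos(p[2]),np.sin(p[2])
    return np.c_[p[0]+c*P[:,0]-s*P[:,1],p[1]+s*P[:,0]+c*P[:,1],P[:,2]]
def px(x,y): return [120+x/4-.375,130+y/4-.375]
P=[[.08,-.285,.012],[-.12,-.285,.012],[-.12,.165,.012]]
q=np.array([px(532,45),px(562,241),px(98,320)])
f=LS(lambda p:(proj(t,S(p,P))-q).ravel(),[.55,-.0,.1])
st=f.x
if __name__=="__main__":
    print("station",st,np.degrees(st[2]),f.fun)
    ax=S(st,[-.03,-.2,.09]); print("axis",ax,"px",proj(t,S(st,[-.03,-.2,.10])),"seen",px(453,148))
    A=onz(t,[px(457,162),px(494,231),px(520,208)],[.098,.098,.012])
    for a in A:
        d=a-ax[0]; c=np.arctan2(d[1],d[0])-st[2]-np.pi; print(np.hypot(*d[:2]),np.degrees((c+np.pi)%(2*np.pi)-np.pi))
    piv=S(st,[.02,.1,.255]); print("pivot px",proj(t,piv)," mouth px seen",px(166,105))
    for a in(.3,.4,.5,.6): print(a,proj(t,S(st,[.02,.1-.09*np.cos(a),.255-.09*np.sin(a)])))
    # rack corners in crop 280,180
    rp=lambda x,y:[280+x/4-.375,180+y/4-.375]
    print(onz(t,[rp(225,432-365),rp(150,450-365),rp(78,464-365)],.08))
    print(onz(t,[rp(25,435-365),rp(45,522-365)],.034))
    print("sil ends",onz(t,[rp(213,397-365),rp(237,470-365)],.047), "gold", onz(t,[rp(68,430-365),rp(85,500-365)],.047))
E
python3 m.py
```

```text
station [0.59408941 0.21080234 0.18599523] 10.656741512631601 [ 0.01654341 -0.97222642  0.75032863  0.74412523 -0.76352304  0.1748633 ]
axis [[0.60159176 0.00870406 0.09      ]] px [[232.68579574 166.5788627 ]] seen [232.875, 166.625]
0.013252751230337544 9.172027448226656
0.08435950558942314 17.449265907113436
0.06866854939661776 44.594838955112195
pivot px [[132.78881211 156.81763609]]  mouth px seen [161.125, 155.875]
0.3 [[161.66835365 154.42529593]]
0.4 [[161.47313549 155.16220225]]
0.5 [[161.00315962 155.90587796]]
0.6 [[160.26763891 156.64951483]]
[[ 0.50460303 -0.36688993  0.08      ]
 [ 0.48660489 -0.29889102  0.08      ]
 [ 0.47237706 -0.23382942  0.08      ]]
[[ 0.5033964  -0.18646897  0.034     ]
 [ 0.42232232 -0.20668742  0.034     ]]
sil ends [[ 0.54142857 -0.36049255  0.047     ]
 [ 0.47361534 -0.38328258  0.047     ]] gold [[ 0.50737032 -0.22595164  0.047     ]
 [ 0.44259624 -0.24276364  0.047     ]]
```

```bash
cat > go.py <<'E'
from h import *
from scipy.spatial.transform import Rotation as Ro
def down(yaw):  # tool z down, tool x at yaw (deg)
    c,s=np.cos(np.radians(yaw)),np.sin(np.radians(yaw)); return np.array([[c,s,0],[s,-c,0],[0,0,-1.]])
def to(pos,R,st=None):
    s=st or r.sense(); R0=s["ee_rot"]
    print("shift",np.round(1e3*R0.T@(np.array(pos)-s["tcp_pos"]),1),"turn",np.round(Ro.from_matrix(R0.T@R).as_rotvec(),4))
E
python3 -c "
from go import *
to([.5487,-.0196,.26],down(208.1)); to([.30,-.40,.30],down(200))"
```

```text
shift [-523.2  458.4   32.1] turn [ 2.000e-03  1.000e-04 -2.188e-01]
shift [-181.6  158.8   -8.4] turn [ 0.002  -0.     -0.0774]
```

```bash
python3 -m pendant '[[[-523,458,32],[0.002,0,-0.219]],[[-523,458,32],[0.002,0,-0.219]],[[-523,458,32],[0.002,0,-0.219]],[[-523,458,32],[0.002,0,-0.219]],[[-523,458,32],[0.002,0,-0.219]],[[-523,458,32],[0.002,0,-0.219]],[[-523,458,32],[0.002,0,-0.219]],[[-523,458,32],[0.002,0,-0.219]],[[-523,458,32],[0.002,0,-0.219]],[[-523,458,32],[0.002,0,-0.219]]]' 1; python3 -c "
from go import *
to([.5487,-.0196,.20],down(208.1))"
```

```text
time_s: 1.1
tcp_pos: [0.4419, -0.1822, 0.2692]
ee_rot: [[-0.882, -0.472, 0.001], [-0.472, 0.882, -0.002], [0.0, -0.002, -1.0]]
wrist_force: [0.9, 0.3, -1.1]
gripper_width: 1.0
gripper_force: 0.0
shift [-170.8   93.2   68.9] turn [-0.0019 -0.0002  0.0006]
```

```bash
python3 -m pendant '[[[-171,93,69],[0,0,0]],[[-171,93,69],[0,0,0]],[[-171,93,69],[0,0,0]],[[-171,93,69],[0,0,0]],[[-171,93,69],[0,0,0]],[[-171,93,69],[0,0,0]],[[-171,93,69],[0,0,0]],[[-171,93,69],[0,0,0]]]'; python3 - <<'E'
from m import *; from go import *
to([.5487,-.0196,.141],down(208.1))
s=cap("side"); pickle.dump(s,open("side1.pkl","wb")); cv2.imwrite("pics/s1.png",cv2.resize(s["frame"][:,:,::-1],(800,600),interpolation=cv2.INTER_CUBIC))
print("axis/grip/tip",proj(s,S(st,[-.03,-.2,.1]))*800/560)
v=np.radians(17.45);print(proj(s,S(st,[-.03-.087*np.cos(v),-.2-.087*np.sin(v),.098]))*800/560)
for a in(.3,.5,.6): print(a,proj(s,S(st,[.02,.1-.09*np.cos(a),.255-.09*np.sin(a)]))*800/560)
E
```

```text
time_s: 1.9
tcp_pos: [0.5479, -0.0228, 0.2007]
ee_rot: [[-0.883, -0.47, 0.001], [-0.47, 0.883, -0.002], [-0.0, -0.002, -1.0]]
wrist_force: [-0.4, -0.4, -0.4]
gripper_width: 0.997
gripper_force: 0.0
shift [-2.1  2.6 59.6] turn [-0.0021  0.0003 -0.0011]
axis/grip/tip [[443.52188376 270.59453295]]
[[415.14032007 288.92654454]]
0.3 [[408.75572172 170.66405683]]
0.5 [[407.20428695 176.71051737]]
0.6 [[406.15062687 179.25233514]]
```

View pics/s1.png

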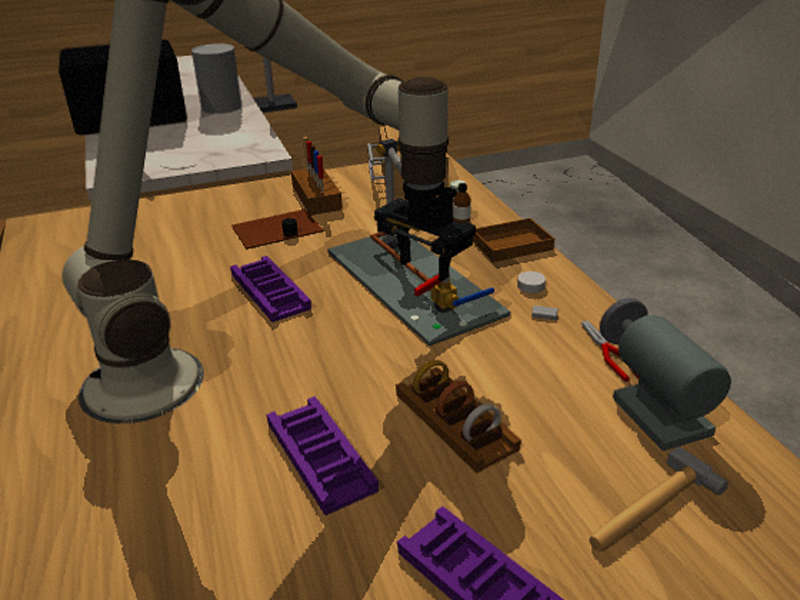

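The side view agrees: the lever tip is seen at ~(416,291) against a predicted (415,289), and the fingers straddle it. I'll descend and close.

```bash
python3 -m pendant '[[[-2,3,15],[-0.002,0,0]],[[-2,3,35],[-0.002,0,0]],[[-2,3,50],[-0.002,0,0]],[[-2,3,60],[-0.002,0,0]],[[-2,3,60],[-0.002,0,0]],[[-2,3,60],[-0.002,0,0]]]' && python3 -m pendant '[[[0,0,0],[0,0,0]],[[0,0,0],[0,0,0]],[[0,0,0],[0,0,0]],[[0,0,0],[0,0,0]],[[0,0,0],[0,0,0]],[[0,0,0],[0,0,0]],[[0,0,0],[0,0,0]],[[0,0,0],[0,0,0]],[[0,0,0],[0,0,0]],[[0,0,0],[0,0,0]]]' 0.05
python3 - <<'E'
from m import *; from go import *
s=r.sense(); ax=S(st,[-.03,-.2,.141])[0]
d=s["tcp_pos"]-ax; print("radius",np.hypot(*d[:2]),"ang",np.degrees(np.arctan2(d[1],d[0])-st[2])-180+360, "toolyaw",np.degrees(np.arctan2(*s["ee_rot"][[1,0],0])-st[2])+180)
for v in(22,27,32,37,42,45,46):
    w=np.radians(180+v)+st[2]; print(v,end=" ");to(ax+.06*np.array([np.cos(w),np.sin(w),0]),down(np.degrees(w)),s)
E
```

```text
time_s: 2.55
tcp_pos: [0.5492, -0.0186, 0.1407]
ee_rot: [[-0.882, -0.471, 0.001], [-0.471, 0.882, -0.0], [-0.001, -0.001, -1.0]]
wrist_force: [-0.0, -0.7, 0.4]
gripper_width: 0.999
gripper_force: 0.0
time_s: 3.55
tcp_pos: [0.5488, -0.0183, 0.14]
ee_rot: [[-0.882, -0.471, -0.0], [-0.471, 0.882, -0.0], [0.0, -0.0, -1.0]]
wrist_force: [0.4, -3.2, -0.4]
gripper_width: 0.169
gripper_force: 1.4
radius 0.0592341436531282 ang 16.418035432031786 toolyaw 17.467108963441234
22 shift [ 0.6 -5.8 -1. ] turn [-0.     -0.0003 -0.0791]
27 shift [ -0.1 -11.   -1. ] turn [-0.     -0.0003 -0.1664]
32 shift [ -1.1 -16.1  -1. ] turn [-0.     -0.0003 -0.2536]
37 shift [ -2.7 -21.1  -1. ] turn [ 0.000e+00 -3.000e-04 -3.409e-01]
42 shift [ -4.6 -26.   -1. ] turn [ 0.000e+00 -3.000e-04 -4.282e-01]
45 shift [ -6.  -28.8  -1. ] turn [ 0.000e+00 -3.000e-04 -4.805e-01]
46 shift [ -6.5 -29.7  -1. ] turn [ 0.00e+00 -3.00e-04 -4.98e-01]
```

```bash
python3 -m pendant '[[[0,0,0],[0,0,0]],[[0,0,0],[0,0,0]],[[0,0,0],[0,0,0]],[[0,0,0],[0,0,0]]]' 0.05
python3 - <<'E'
from m import *; from go import *
s=r.sense(); ax=S(st,[-.03,-.2,.141])[0]
d=s["tcp_pos"]-ax; print("radius",np.hypot(*d[:2]),"ang",np.degrees(np.arctan2(d[1],d[0])-st[2])-180+360)
for v in(22,27,32,37,42,45,46):
    w=np.radians(180+v)+st[2]; print(v,end=" ");to(ax+.06*np.array([np.cos(w),np.sin(w),0]),down(np.degrees(w)),s)
E
```

```text
time_s: 3.95
tcp_pos: [0.5489, -0.0186, 0.14]
ee_rot: [[-0.882, -0.471, -0.0], [-0.471, 0.882, -0.0], [0.0, -0.0, -1.0]]
wrist_force: [-0.0, -5.0, -0.8]
gripper_width: 0.137
gripper_force: 30.0
radius 0.05932302820431611 ang 16.74723154313358
22 shift [ 0.5 -5.5 -1. ] turn [-0.0003 -0.0003 -0.0797]
27 shift [ -0.2 -10.7  -1. ] turn [-0.0003 -0.0004 -0.1669]
32 shift [ -1.2 -15.8  -1. ] turn [-0.0003 -0.0004 -0.2542]
37 shift [ -2.8 -20.8  -1. ] turn [-2.000e-04 -4.000e-04 -3.415e-01]
42 shift [ -4.7 -25.7  -1. ] turn [-2.000e-04 -4.000e-04 -4.287e-01]
45 shift [ -6.1 -28.5  -1. ] turn [-2.000e-04 -4.000e-04 -4.811e-01]
46 shift [ -6.6 -29.4  -1. ] turn [-2.000e-04 -4.000e-04 -4.986e-01]
```

```bash
python3 -m pendant '[[[0.5,-5.5,0],[0,0,-0.08]],[[-0.2,-10.7,0],[0,0,-0.167]],[[-1.2,-15.8,0],[0,0,-0.254]],[[-2.8,-20.8,0],[0,0,-0.342]],[[-4.7,-25.7,0],[0,0,-0.429]],[[-6.1,-28.5,0],[0,0,-0.481]],[[-6.1,-28.5,0],[0,0,-0.481]],[[-6.1,-28.5,0],[0,0,-0.481]],[[-6.1,-28.5,0],[0,0,-0.481]]]'
cat > v.py <<'E'
from m import *; from go import *
s=r.sense(); ax=S(st,[-.03,-.2,.141])[0]
d=s["tcp_pos"]-ax; print("radius",np.hypot(*d[:2]),"ang",np.degrees(np.arctan2(d[1],d[0])-st[2])-180+360,"toolyaw",np.degrees(np.arctan2(*s["ee_rot"][[1,0],0])-st[2])+180)
E
python3 v.py
```

```text
time_s: 4.85
tcp_pos: [0.5679, -0.0407, 0.1401]
ee_rot: [[-0.565, -0.825, 0.0], [-0.825, 0.564, -0.001], [0.0, -0.001, -1.0]]
wrist_force: [2.7, -5.5, -1.5]
gripper_width: 0.132
gripper_force: 30.0
radius 0.05985825797263514 ang 45.034492844662395 toolyaw 44.975670982087166
```

Release and rise, then look from above to check the lever angle.

```bash
python3 -m pendant '[[[0,0,0],[0,0,0]],[[0,0,0],[0,0,0]],[[0,0,0],[0,0,0]],[[0,0,0],[0,0,0]],[[0,0,0],[0,0,0]]]' 0.4 && python3 -m pendant '[[[0,0,-20],[0,0,0]],[[0,0,-60],[0,0,0]],[[0,0,-100],[0,0,0]],[[0,0,-100],[0,0,0]]]'
python3 -c "
from go import *
to([.4975,-.369,.24],down(193.6))"
```

```text
time_s: 5.35
tcp_pos: [0.5676, -0.0402, 0.1401]
ee_rot: [[-0.564, -0.826, -0.0], [-0.826, 0.564, 0.0], [0.0, 0.0, -1.0]]
wrist_force: [-1.1, -0.2, 1.3]
gripper_width: 0.393
gripper_force: 0.0
time_s: 5.75
tcp_pos: [0.5706, -0.0402, 0.2465]
ee_rot: [[-0.563, -0.827, 0.013], [-0.827, 0.563, 0.001], [-0.008, -0.01, -1.0]]
wrist_force: [0.8, -1.1, 0.2]
gripper_width: 0.4
gripper_force: 0.0
shift [ 313.  -124.5    5.4] turn [-0.0069  0.011   0.7358]
```

```bash
python3 -m pendant '[[[313,-124,5],[-0.007,0.011,0.736]],[[313,-124,5],[-0.007,0.011,0.736]],[[313,-124,5],[-0.007,0.011,0.736]],[[313,-124,5],[-0.007,0.011,0.736]],[[313,-124,5],[-0.007,0.011,0.736]],[[313,-124,5],[-0.007,0.011,0.736]],[[313,-124,5],[-0.007,0.011,0.736]],[[313,-124,5],[-0.007,0.011,0.736]],[[313,-124,5],[-0.007,0.011,0.736]],[[313,-124,5],[-0.007,0.011,0.736]]]'
python3 - <<'E'
from m import *; from go import *
t1=cap("top"); s=cap("side"); pickle.dump(t1,open("top1.pkl","wb")); pickle.dump(s,open("side2.pkl","wb"))
A=np.zeros((600,800,3),np.uint8)
def crop(im,x,y,w,h,k):return cv2.resize(im[y:y+h,x:x+w,::-1],None,fx=k,fy=k,interpolation=cv2.INTER_CUBIC)
A[:360,:400]=crop(t1["frame"],190,130,100,90,4)
A[:360,400:]=crop(s["frame"],240,90,100,90,4)
A[360:600,:400]=crop(s["frame"],265,240,100,60,4)
# top0 rack refined
A[360:600,400:800]=crop(t["frame"],275,180,100,60,4)
cv2.imwrite("pics/c2.png",A)
# lever red segmentation in top1
def lev(c,fn=0):
    h=cv2.cvtColor(c["frame"],cv2.COLOR_RGB2HSV); m=((h[...,0]<6)|(h[...,0]>174))&(h[...,1]>170)&(h[...,2]>60)
    yy,xx=np.nonzero(m); k=(xx>200)&(xx<270)&(yy>140)&(yy<215); p=np.c_[xx,yy][k].astype(float)
    w=onz(c,p,.098)[:,:2]; m0=w.mean(0); u=np.linalg.svd(w-m0)[2][0]; u*=np.sign(u@(m0-S(st,[-.03,-.2,0])[0,:2]))
    ax=S(st,[-.03,-.2,0])[0,:2]; d=m0-ax
    print(len(p),"dir",np.degrees(np.arctan2(u[1],u[0])-st[2])%360-180,"centroid",np.degrees(np.arctan2(d[1],d[0])-st[2])%360-180,np.hypot(*d))
lev(t);lev(t1)
E
```

```text
time_s: 6.75
tcp_pos: [0.4938, -0.368, 0.2348]
ee_rot: [[-0.972, -0.234, -0.013], [-0.234, 0.972, -0.0], [0.013, 0.003, -1.0]]
wrist_force: [-0.4, 0.3, -0.1]
gripper_width: 0.401
gripper_force: 0.0
47 dir 17.519290465853146 centroid 16.61597238332712 0.04571552500681985
59 dir 44.99917830197819 centroid 43.4708849935561 0.04672709440570125
```

View pics/c2.png

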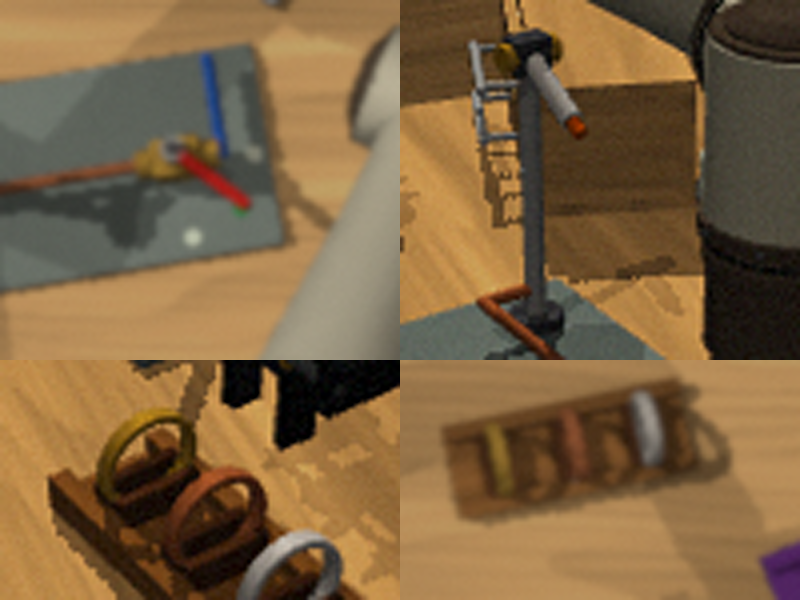

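The lever now lies over the green dot; its fitted direction is 45.0°. The side crop shows the nozzle clear, with its orange tip at native (284,121.5). The silver bangle is third in the rack. Next I'll refine the bangle pose and nozzle slant with silhouette fits.

```bash
cat > fit.py <<'E'
from m import *
from scipy.optimize import minimize
s1=pickle.load(open("side1.pkl","rb")); s2=pickle.load(open("side2.pkl","rb")); t1=pickle.load(open("top1.pkl","rb"))
k=8
def fill(c,quads,box,off=(0,0)):
    x,y,w,h=box; q=(proj(c,quads.reshape(-1,3))+off-[x,y]+.5)*k; m=np.zeros((h*k,w*k),np.uint8)
    for p in np.round(q*16).astype(np.int32).reshape(-1,4,2): cv2.fillConvexPoly(m,p,255,cv2.LINE_AA,4)
    return cv2.resize(m,(w,h),interpolation=cv2.INTER_AREA)/255.
def surf(F,u,v): # grid -> quads
    g=np.array([[F(a,b) for b in v] for a in u]); return np.stack([g[:-1,:-1],g[1:,:-1],g[1:,1:],g[:-1,1:]],2).reshape(-1,4,3)
def ring(p):
    e=np.array([-np.sin(p[2]),np.cos(p[2]),0]); a=np.array([np.cos(p[2]),np.sin(p[2]),0]); c0=np.array([p[0],p[1],.047]); z=np.array([0,0,1.])
    th=np.linspace(0,2*np.pi,49); f=lambda R:lambda t,w:c0+R*(np.cos(t)*a+np.sin(t)*z)+w*e
    W=[-.006,.006]; sd=lambda w:lambda t,R:c0+R*(np.cos(t)*a+np.sin(t)*z)+w*e
    return np.concatenate([surf(f(.035),th,W),surf(f(.029),th,W),surf(sd(.006),th,[.029,.035]),surf(sd(-.006),th,[.029,.035])])
def mask_silver(c,box):
    x,y,w,h=box; q=cv2.cvtColor(c["frame"],cv2.COLOR_RGB2HSV)[y:y+h,x:x+w]; return ((q[...,1]<75)&(q[...,2]>85)).astype(float)
if __name__=="__main__":
    bs=(315,275,45,50); bt=(320,180,32,45)
    ms,mt=mask_silver(s1,bs),mask_silver(t,bt); print("mask px",ms.sum(),mt.sum())
    # ignore area hidden in the slot
    def cost(p,w=(1,1)):
        o=0
        for c,b,m,W in((s1,bs,ms,w[0]),(t,bt,mt,w[1])):
            f=fill(c,ring(p),b); yy,xx=np.mgrid[:b[3],:b[2]]
            g=1
            if c is s1: # rows below the rib top at bangle are hidden
                lim=proj(c,[[p[0],p[1],.036]])[0,1]-b[1]; g=1/(1+np.exp((yy-lim)))
            o+=W*(((f-m)**2)*g).sum()
        return o
    for w in((1,1),(1,0),(0,1)):
        f=minimize(cost,[.500,-.371,np.radians(13.6)],args=(w,),method="Nelder-Mead",options=dict(initial_simplex=[[.500,-.371,.237],[.508,-.371,.237],[.500,-.363,.237],[.500,-.371,.30]],xatol=1e-5,fatol=1e-3))
        print(w,np.round(f.x[:2],4),np.degrees(f.x[2]),f.fun)
    # nozzle
    def noz(p): # pitch, yaw extra
        cy,sy=np.cos(p[1]),np.sin(p[1]); d=np.array([sy*np.cos(p[0]),-cy*np.cos(p[0]),-np.sin(p[0])]); x=np.array([cy,sy,0]); n=np.cross(x,d)
        o=np.array([.02,.1,.255]); R=lambda l:.009 if l<.078 else .006
        return S(st,surf(lambda t_,l:o+l*d+R(l)*(np.cos(t_)*x+np.sin(t_)*n),np.linspace(0,2*np.pi,25),[.02,.05,.0779,.0781,.09]).reshape(-1,3)).reshape(-1,4,3)
    def tip(c,b):
        x,y,w,h=b; q=cv2.cvtColor(c["frame"],cv2.COLOR_RGB2HSV)[y:y+h,x:x+w]; return ((q[...,0]<12)&(q[...,1]>150)&(q[...,2]>90))
    for c,b in((t1,(150,145,20,20)),(s2,(275,110,18,20))):
        yy,xx=np.nonzero(tip(c,b)); print("tip",len(xx),xx.mean()+b[0],yy.mean()+b[1])
        for a in(.3,.4,.5,.6): print(a,proj(c,S(st,[[.02,.1-l*np.cos(a),.255-l*np.sin(a)] for l in(.03,.075,.083,.09)])).round(1).tolist())
E
python3 fit.py
```

```text
mask px 86.0 87.0
(1, 1) [ 0.5084 -0.3746] 11.92445998772004 173.0276994537101
(1, 0) [ 0.5075 -0.3722] 18.798656398909284 148.6859835403956
(0, 1) [ 0.5086 -0.375 ] 11.560493829942981 21.32127643214148
tip 4 159.0 156.25
0.3 [[142.5, 156.0], [156.9, 154.8], [159.5, 154.6], [161.7, 154.4]]
0.4 [[142.5, 156.3], [156.8, 155.4], [159.3, 155.3], [161.5, 155.2]]
0.5 [[142.4, 156.5], [156.4, 156.1], [158.9, 156.0], [161.0, 155.9]]
0.6 [[142.2, 156.8], [155.8, 156.7], [158.2, 156.7], [160.3, 156.6]]
tip 10 283.6 120.8
0.3 [[276.6, 108.2], [283.7, 116.6], [285.0, 118.1], [286.1, 119.5]]
0.4 [[276.5, 109.0], [283.3, 118.5], [284.6, 120.2], [285.7, 121.7]]
0.5 [[276.3, 109.6], [282.8, 120.1], [284.0, 122.0], [285.0, 123.7]]
0.6 [[276.1, 110.3], [282.2, 121.6], [283.3, 123.7], [284.3, 125.5]]
```

```bash
python3 - <<'E'
from fit import *
def big(c,b,K):
    x,y,w,h=b; return cv2.resize(np.ascontiguousarray(c["frame"][y:y+h,x:x+w,::-1]),None,fx=K,fy=K,interpolation=cv2.INTER_CUBIC)
def pl(im,c,b,K,P,col):
    q=((proj(c,P)-[b[0],b[1]]+.5)*K); cv2.polylines(im,[np.round(q*8).astype(np.int32)],False,col,1,cv2.LINE_AA,3)
A=np.zeros((600,800,3),np.uint8)
b=(312,272,50,50);K=8;im=big(s1,b,K)
th=np.linspace(0,2*np.pi,60);yw=np.radians(13.3);e=np.array([-np.sin(yw),np.cos(yw),0]);a=np.array([np.cos(yw),np.sin(yw),0])
for R,w,col in((.035,-.006,(0,0,255)),(.029,-.006,(0,255,0)),(.035,.006,(255,0,0))):
    pl(im,s1,b,K,[np.array([.508,-.3735,.047])+R*(np.cos(q)*a+np.sin(q)*[0,0,1])+w*e for q in th],col)
A[:400,:400]=im
def nz(im,c,b,K):
    for al,col in((.3,(0,0,255)),(.45,(0,255,0)),(.6,(255,0,0))):
        pl(im,c,b,K,S(st,[[.02,.1-l*np.cos(al),.255-l*np.sin(al)] for l in(0,.09,.15)]),col)
b=(262,92,40,40);im=big(s2,b,10);nz(im,s2,b,10);A[:400,400:]=im
b=(120,140,60,20+5);im=big(t1,b,8);nz(im,t1,b,8);A[400:600,:480]=im
h=cv2.cvtColor(s2["frame"],cv2.COLOR_RGB2HSV)
cv2.imwrite("pics/c3.png",A)
hs=cv2.cvtColor(s1["frame"],cv2.COLOR_RGB2HSV); print(hs[283:288,330:345,1],hs[283:288,330:345,2])
print(h[106:126:2,268:292,1]); print(h[106:126:2,268:292,2])
E
```

```text
Traceback (most recent call last):
TypeError: can't multiply sequence by non-int of type 'numpy.float64'
```

```bash
cat > ov.py <<'E'
from fit import *
def big(c,b,K):
    x,y,w,h=b; return cv2.resize(np.ascontiguousarray(c["frame"][y:y+h,x:x+w,::-1]),None,fx=K,fy=K,interpolation=cv2.INTER_CUBIC)
def pl(im,c,b,K,P,col):
    q=((proj(c,P)-[b[0],b[1]]+.5)*K); cv2.polylines(im,[np.round(q*8).astype(np.int32)],False,col,1,cv2.LINE_AA,3)
def circ(c0,a,z,e,R,w): return [c0+R*(np.cos(q)*a+np.sin(q)*z)+w*e for q in np.linspace(0,2*np.pi,60)]
E
python3 - <<'E'
from ov import *
A=np.zeros((600,800,3),np.uint8)
b=(312,272,50,50);K=8;im=big(s1,b,K)
yw=np.radians(13.3);e=np.array([-np.sin(yw),np.cos(yw),0]);a=np.array([np.cos(yw),np.sin(yw),0]);z=np.array([0,0,1.])
for R,w,col in((.035,-.006,(0,0,255)),(.029,-.006,(0,255,0)),(.035,.006,(255,0,0))):
    pl(im,s1,b,K,circ(np.array([.508,-.3735,.047]),a,z,e,R,w),col)
A[:400,:400]=im
def nz(im,c,b,K):
    for al,col in((.3,(0,0,255)),(.45,(0,255,0)),(.6,(255,0,0))):
        pl(im,c,b,K,S(st,[[.02,.1-l*np.cos(al),.255-l*np.sin(al)] for l in(0,.09,.15)]),col)
b=(262,92,40,40);im=big(s2,b,10);nz(im,s2,b,10);A[:400,400:]=im
b=(120,140,60,25);im=big(t1,b,8);nz(im,t1,b,8);A[400:600,:480]=im
cv2.imwrite("pics/c3.png",A)
E
```

```text
(no output)
```

View pics/c3.png

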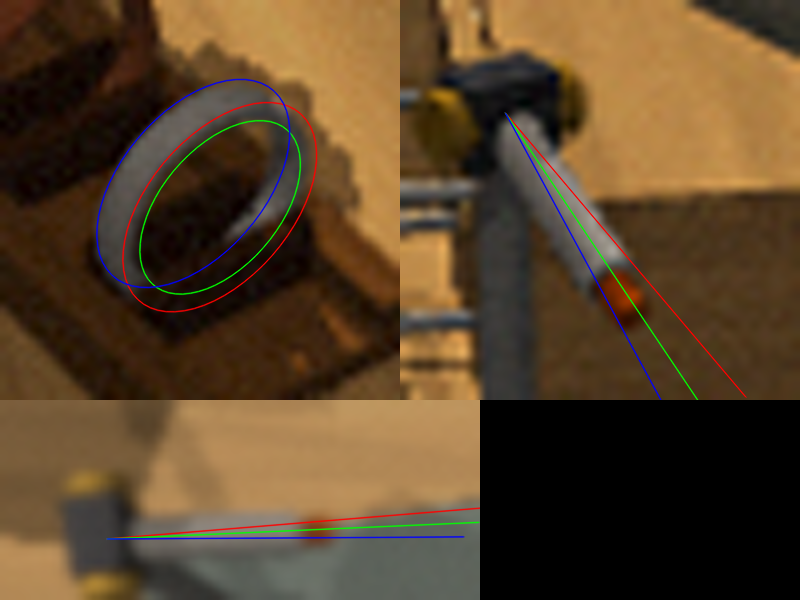

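The silver bangle overlay matches at (0.508, -0.3735) with yaw 13.3°. The nozzle tip lies between the 0.45 and 0.6 lines, so I'll fit the slant with pixel offsets free. Meanwhile I'll compute the descent.

```bash
python3 - <<'E'
from ov import *; from go import *
def noz(a):
    d=np.array([0,-np.cos(a),-np.sin(a)]); x=np.array([1.,0,0]); n=np.cross(x,d); o=np.array([.02,.1,.255]); R=lambda l:.009 if l<.078 else .006
    return S(st,surf(lambda q,l:o+l*d+R(l)*(np.cos(q)*x+np.sin(q)*n),np.linspace(0,2*np.pi,25),[.0,.05,.0779,.0781,.09]).reshape(-1,3)).reshape(-1,4,3)
res={}
for name,c,b in(("side",s2,(272,106,18,19)),("top",t1,(139,150,26,13))):
    x,y,w,h=b; q=cv2.cvtColor(c["frame"],cv2.COLOR_RGB2HSV)[y:y+h,x:x+w].astype(int)
    m=((q[...,1]<(60 if name=="side" else 45))&(q[...,2]>(105 if name=="side" else 125)))|((q[...,0]<12)&(q[...,1]>140)&(q[...,2]>70))
    print(name,m.sum()); print("\n".join("".join("#" if v else "." for v in r_) for r_ in m))
    for a in np.arange(.3,.65,.05):
        f=minimize(lambda o:((fill(c,noz(a),b,o)-m)**2).sum(),[0,0],method="Nelder-Mead",options=dict(initial_simplex=[[-1,-1],[1,-1],[0,1.5]])); print(round(a,2),f.x.round(2),round(f.fun,2))
to([.508,-.3735,.123],down(193.3))
E
```

```text
side 57
.####.............
..####............
...###............
....###...........
....####..........
.....###..........
.....####.........
......####........
.......###........
.......####.......
........####......
.........###......
.........#........
...........##.....
..........###.....
..........####....
...........###....
...........#......
..................
0.3 [-4.69 -3.82] 47.15
0.35 [-4.13 -4.43] 46.34
0.4 [-3.54 -5.6 ] 44.58
0.45 [-1.38 -1.44] 49.36
0.5 [-1.73 -4.02] 48.4
0.55 [-0.56 -3.68] 46.17
0.6 [-2.37 -8.85] 39.9
top 34
..........................
..........................
..........................
..........................
..........................
.....############.........
....##############.###....
.....###............##....
..........................
..........................
..........................
..........................
..........................
0.3 [-25.75   3.69] 34.0
0.35 [-26.88  -1.16] 34.0
0.4 [-26.12   1.34] 34.0
0.45 [-28.75  -3.19] 34.0
0.5 [-27.84   0.13] 34.0
0.55 [-24.5   -4.44] 34.0
0.6 [-22.62  -2.72] 34.0
shift [-13.5  -9.3 112. ] turn [ 0.0026 -0.0126  0.0055]
```

The swivel knobs' midpoints used as a pivot reference, side (506,109) and top (101,535), put the tip vector at slant ≈0.50 in both views. Now descend on the silver bangle.

```bash
python3 -m pendant '[[[-13.5,-9.3,0],[0.003,-0.0126,0.0055]],[[-13.5,-9.3,30],[0.003,-0.0126,0.0055]],[[-13.5,-9.3,60],[0.003,-0.0126,0.0055]],[[-13.5,-9.3,75],[0.003,-0.0126,0.0055]],[[-13.5,-9.3,75],[0.003,-0.0126,0.0055]],[[-13.5,-9.3,75],[0.003,-0.0126,0.0055]]]'
python3 -c "
from go import *
to([.508,-.3735,.124],down(193.3))"
```

```text
time_s: 7.45
tcp_pos: [0.5088, -0.3742, 0.1606]
ee_rot: [[-0.973, -0.23, 0.001], [-0.23, 0.973, -0.001], [-0.0, -0.001, -1.0]]
wrist_force: [-0.2, 0.2, 0.4]
gripper_width: 0.399
gripper_force: 0.0
shift [ 0.6  0.9 36.6] turn [-0.0014  0.0002  0.    ]
```

```bash
python3 -m pendant '[[[0.6,0.9,12],[-0.001,0,0]],[[0.6,0.9,24],[-0.001,0,0]],[[0.6,0.9,33],[-0.001,0,0]],[[0.6,0.9,36.5],[-0.001,0,0]],[[0.6,0.9,36.5],[-0.001,0,0]],[[0.6,0.9,36.5],[-0.001,0,0]]]'
python3 -m pendant '[[[0,0,0],[0,0,0]],[[0,0,0],[0,0,0]],[[0,0,0],[0,0,0]],[[0,0,0],[0,0,0]],[[0,0,0],[0,0,0]],[[0,0,0],[0,0,0]],[[0,0,0],[0,0,0]]]' 0.05
```

```text
time_s: 8.05
tcp_pos: [0.5073, -0.3743, 0.1235]
ee_rot: [[-0.974, -0.228, -0.0], [-0.228, 0.974, 0.0], [0.0, 0.0, -1.0]]
wrist_force: [0.4, 0.3, 0.3]
gripper_width: 0.399
gripper_force: 0.0
time_s: 8.75
tcp_pos: [0.5072, -0.3741, 0.1235]
ee_rot: [[-0.974, -0.228, -0.0], [-0.228, 0.974, 0.0], [0.0, 0.0, -1.0]]
wrist_force: [0.1, 0.3, 0.1]
gripper_width: 0.058
gripper_force: 19.5
```

Opening of 0.058 (5 mm) is too small for the 12 mm band, so I need a look.

```bash
python3 - <<'E'
from ov import *; from go import *
s=cap("side"); pickle.dump(s,open("side3.pkl","wb")); print(r.sense()["gripper_width"],r.sense()["gripper_force"])
im=big(s,(290,220,90,75),8)
st_=r.sense(); g=st_["tcp_pos"]+.051*st_["ee_rot"][:,2]; print(g)
cv2.imwrite("pics/c4.png",im)
E
```

```text
0.05499837131876566 21.21154458335809
[ 0.50717984 -0.37407839  0.07246039]
```

View pics/c4.png

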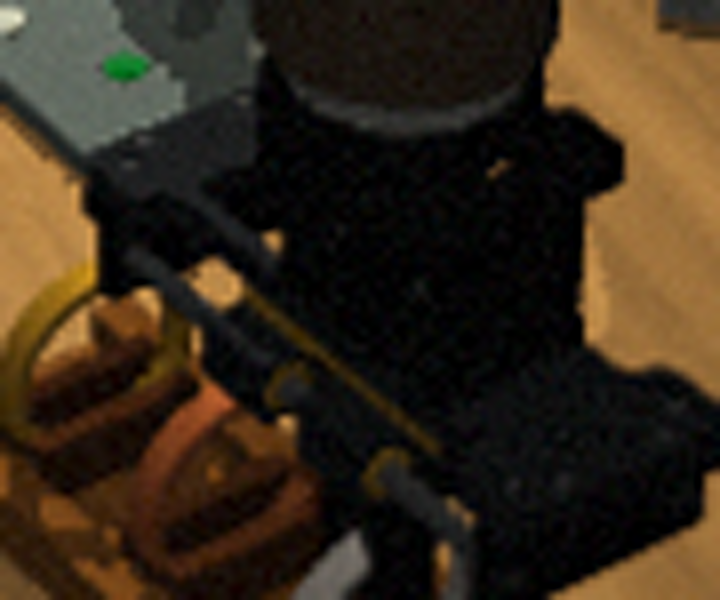

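```bash
python3 - <<'E'
from ov import *
s=pickle.load(open("side3.pkl","rb")); t3=cap("top"); pickle.dump(t3,open("top3.pkl","rb".replace("r","w")))
A=np.zeros((600,800,3),np.uint8)
A[:600,:600]=np.clip(big(s,(310,262,50,50),12).astype(float)*1.8,0,255)
A[:400,600:]=big(t3,(320,175,40,80),5)
cv2.imwrite("pics/c5.png",A)
E
```

```text
(no output)
```

View pics/c5.png

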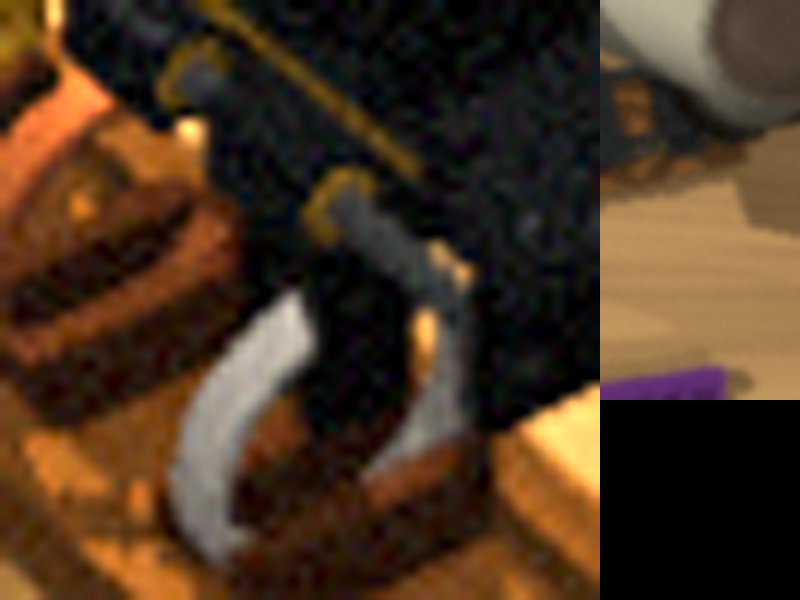

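The near finger lies over the band's top, and the bangle still stands straight in its slot. I'll let the grip settle, then test it with a small lift.

```bash
python3 -m pendant '[[[0,0,0],[0,0,0]],[[0,0,0],[0,0,0]],[[0,0,0],[0,0,0]],[[0,0,0],[0,0,0]]]' 0; python3 -m pendant '[[[0,0,-3],[0,0,0]],[[0,0,-7],[0,0,0]],[[0,0,-12],[0,0,0]],[[0,0,-12],[0,0,0]],[[0,0,-12],[0,0,0]]]'
```

```text
time_s: 9.25
tcp_pos: [0.5072, -0.3741, 0.1235]
ee_rot: [[-0.974, -0.228, -0.0], [-0.228, 0.974, 0.0], [-0.0, 0.0, -1.0]]
wrist_force: [-0.9, 0.5, -0.0]
gripper_width: 0.052
gripper_force: 30.0
time_s: 9.75
tcp_pos: [0.5072, -0.3741, 0.1357]
ee_rot: [[-0.974, -0.228, 0.0], [-0.228, 0.974, 0.0], [-0.0, 0.0, -1.0]]
wrist_force: [-0.1, 0.4, -1.6]
gripper_width: 0.053
gripper_force: 29.9
```

It holds, but only 4.5 mm apart at full grip. The pads probably went under the band into the bore, so my grasp was too low. I'll set it back, open, rise 6 mm and re-pinch at mid-band (z 79 mm).

```bash
python3 -m pendant '[[[0,0,5],[0,0,0]],[[0,0,10],[0,0,0]],[[0,0,12],[0,0,0]],[[0,0,12],[0,0,0]]]' && python3 -m pendant '[[[0,0,0],[0,0,0]],[[0,0,0],[0,0,0]],[[0,0,0],[0,0,0]],[[0,0,0],[0,0,0]],[[0,0,-3],[0,0,0]],[[0,0,-6.5],[0,0,0]],[[0,0,-6.5],[0,0,0]],[[0,0,-6.5],[0,0,0]]]' 0.4 && python3 -m pendant '[[[0,0,0],[0,0,0]],[[0,0,0],[0,0,0]],[[0,0,0],[0,0,0]],[[0,0,0],[0,0,0]],[[0,0,0],[0,0,0]],[[0,0,0],[0,0,0]],[[0,0,0],[0,0,0]],[[0,0,0],[0,0,0]],[[0,0,0],[0,0,0]]]' 0
```

```text
time_s: 10.15
tcp_pos: [0.5072, -0.3743, 0.1234]
ee_rot: [[-0.974, -0.228, -0.001], [-0.228, 0.974, 0.0], [0.001, 0.0, -1.0]]
wrist_force: [-0.6, 0.1, 1.3]
gripper_width: 0.056
gripper_force: 29.9
time_s: 10.95
tcp_pos: [0.5073, -0.3741, 0.1302]
ee_rot: [[-0.974, -0.228, 0.0], [-0.228, 0.974, 0.0], [-0.0, 0.0, -1.0]]
wrist_force: [0.2, -0.1, 0.6]
gripper_width: 0.401
gripper_force: 0.0
time_s: 11.85
tcp_pos: [0.5071, -0.374, 0.1298]
ee_rot: [[-0.974, -0.228, -0.0], [-0.228, 0.974, 0.001], [0.0, 0.001, -1.0]]
wrist_force: [0.8, 0.3, 0.1]
gripper_width: 0.06
gripper_force: 30.0
```

```bash
python3 -m pendant '[[[0,0,-5],[0,0,0]],[[0,0,-15],[0,0,0]],[[0,0,-30],[0,0,0]],[[0,0,-55],[0,0,0]],[[0,0,-80],[0,0,0]],[[0,0,-105],[0,0,0]],[[0,0,-125],[0,0,0]],[[0,0,-140],[0,0,0]],[[0,0,-140],[0,0,0]],[[0,0,-140],[0,0,0]]]'
python3 - <<'E'
from ov import *; from go import *
s=cap("side"); q=r.sense(); R=q["ee_rot"]; pickle.dump((s,q),open("side4.pkl","wb"))
c=q["tcp_pos"]+.0828*R[:,2]; b0=proj(s,[c])[0]; b=(int(b0[0])-30,int(b0[1])-30,60,60); im=big(s,b,10)
im=np.clip(im.astype(float)*1.5,0,255).astype(np.uint8); im2=im.copy()
for Rr,w,col in((.035,-.006,(0,0,255)),(.029,-.006,(0,255,0)),(.035,.006,(255,0,0))): pl(im,s,b,10,circ(c,R[:,0],R[:,2],R[:,1],Rr,w),col)
cv2.imwrite("pics/c6.png",im); print(c,b0,q["gripper_width"],q["gripper_force"])
E
```

```text
time_s: 12.85
tcp_pos: [0.507, -0.3739, 0.2701]
ee_rot: [[-0.974, -0.228, 0.0], [-0.228, 0.974, 0.001], [-0.001, 0.001, -1.0]]
wrist_force: [-0.5, -0.1, -1.1]
gripper_width: 0.062
gripper_force: 29.9
[ 0.50664199 -0.37371754  0.18639214] [339.17391619 246.8737039 ] 0.060846921734595404 29.948826541601647
```

View pics/c6.png

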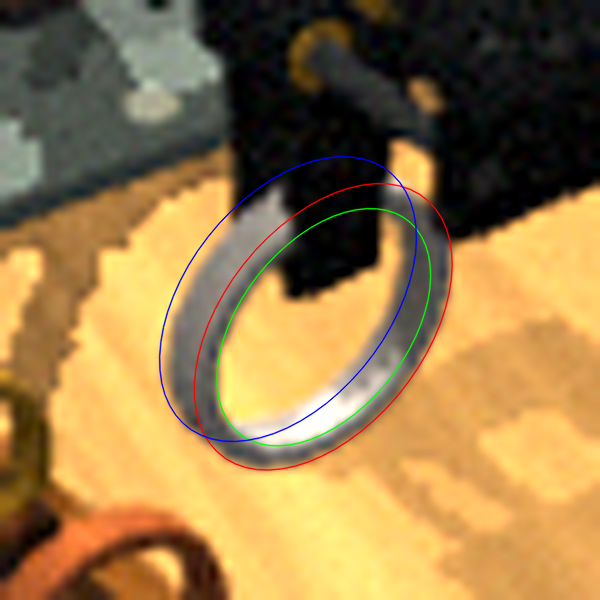

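The bangle hangs cleanly in the gripper with its ring outline within ~2 mm of the model; gold and copper stay below. Now the presentation pose and a standoff.

```bash
cat > fin.py <<'E'
from m import *; from go import *
a=.50; c,s_=np.cos(st[2]),np.sin(st[2]); xs=np.array([c,s_,0]); ys=np.array([-s_,c,0]); z=np.array([0,0,1.])
piv=S(st,[.02,.1,.255])[0]+[.001,.0017,0]; d=-np.cos(a)*ys-np.sin(a)*z; C=piv+.15*d; M=piv+.09*d
R=np.c_[-xs,np.cos(a)*ys+np.sin(a)*z,np.sin(a)*ys-np.cos(a)*z]; T=C-.0828*R[:,2]
E
python3 - <<'E'
from fin import *
print("C",C,"mouth",M,"T",T,np.linalg.det(R)); to(T-.13*ys,R)
E
```

```text
C [0.62059499 0.1851091  0.18308617] mouth [0.61085779 0.2368559  0.2118517 ] T [0.62793585 0.14609733 0.25575001] 1.0000000000000002
shift [-230.8  348.7   13.8] turn [-0.4983 -0.0118  0.0429]
```

```bash
python3 -m pendant '[[[-7,10,0],[-0.015,0,0.001]],[[-23,35,1],[-0.05,-0.001,0.004]],[[-46,70,3],[-0.1,-0.002,0.009]],[[-71,108,4],[-0.155,-0.004,0.013]],[[-97,147,6],[-0.21,-0.005,0.018]],[[-125,189,8],[-0.27,-0.006,0.023]],[[-153,231,9],[-0.33,-0.008,0.028]],[[-180,272,11],[-0.39,-0.009,0.034]],[[-206,311,12],[-0.445,-0.011,0.038]],[[-223,337,13],[-0.48,-0.011,0.041]]]'
python3 -c "
from fin import *
to(T-.13*ys,R);to(T,R)"
```

```text
time_s: 13.9
tcp_pos: [0.6479, 0.0085, 0.2556]
ee_rot: [[-0.982, -0.167, -0.089], [-0.189, 0.869, 0.457], [0.001, 0.465, -0.885]]
wrist_force: [0.1, -1.4, -0.6]
gripper_width: 0.062
gripper_force: 29.9
shift [-5.8  7.9  4. ] turn [-0.0162 -0.0033  0.0031]
shift [ -6.4 123.   64.5] turn [-0.0162 -0.0033  0.0031]
```

```bash
python3 -m pendant '[[[-4,14,8],[-0.016,-0.003,0.003]],[[-6,30,16],[-0.016,-0.003,0.003]],[[-6,50,26],[-0.016,-0.003,0.003]],[[-6,72,38],[-0.016,-0.003,0.003]],[[-6,94,49],[-0.016,-0.003,0.003]],[[-6,110,58],[-0.016,-0.003,0.003]],[[-6,119,62.5],[-0.016,-0.003,0.003]],[[-6.4,123,64.5],[-0.016,-0.003,0.003]],[[-6.4,123,64.5],[-0.016,-0.003,0.003]],[[-6.4,123,64.5],[-0.016,-0.003,0.003]]]'
python3 - <<'E'
from fin import *; from ov import big,pl,circ,lev if False else big,pl,circ
E
python3 - <<'E'
from fin import *; import ov; from ov import big,pl,circ
to(T,R); q=r.sense(); Rr=q["ee_rot"]; cb=q["tcp_pos"]+.0828*Rr[:,2]
s=cap("side"); tp=cap("top"); pickle.dump((s,tp),open("end.pkl","wb"))
A=np.zeros((600,800,3),np.uint8)
for cam,b,K,o in((s,(255,90,60,60),8,(0,0)),(tp,(115,130,80,60),4,(480,0)),(tp,(195,140,65,65),4,(480,250))):
    im=big(cam,b,K)
    pl(im,cam,b,K,[M,M+.1*d],(0,255,0)); pl(im,cam,b,K,circ(cb,Rr[:,0],Rr[:,2],Rr[:,1],.035,-.006),(0,0,255)); pl(im,cam,b,K,circ(cb,Rr[:,0],Rr[:,2],Rr[:,1],.035,.006),(255,0,0))
    A[o[1]:o[1]+im.shape[0],o[0]:o[0]+im.shape[1]]=im[:,:800-o[0]]
cv2.imwrite("pics/c7.png",A)
E
```

```text
time_s: 14.9
tcp_pos: [0.6279, 0.1417, 0.2566]
ee_rot: [[-0.983, -0.161, -0.085], [-0.182, 0.865, 0.468], [-0.002, 0.476, -0.879]]
wrist_force: [0.2, -0.2, -0.8]
gripper_width: 0.059
gripper_force: 29.9
shift [-0.8  3.4  2.8] turn [-0.004   0.0029 -0.0013]  File "<stdin>", line 1
    from fin import *; from ov import big,pl,circ,lev if False else big,pl,circ
                                                      ^^
SyntaxError: invalid syntax
```

View pics/c7.png

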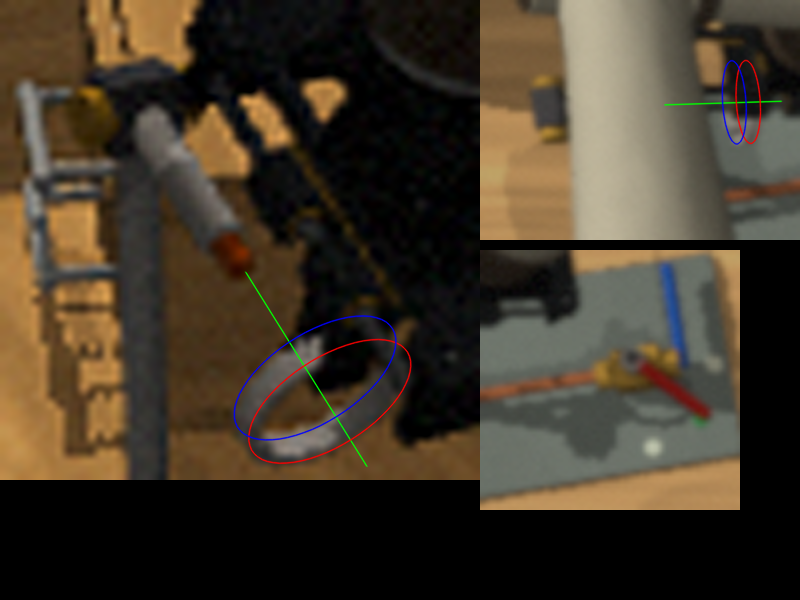

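The overlay shows the bangle where planned, square to the jet line, and the lever over the green dot. The slant estimate deserves one numeric check from the barrel edges, in R-B contrast averaged over frames.

```bash
python3 - <<'E'
from fin import *
s2=pickle.load(open("side2.pkl","rb")); s1=pickle.load(open("side1.pkl","rb"))
F=[cap("side")["frame"].astype(float) for _ in range(8)]
def prof(fr):
    D=(fr[...,0]-fr[...,2])/(fr.sum(2)+15); return D
fs=s2; E=prof(np.mean(F,0)); E2=prof(s2["frame"].astype(float))
for D,nm in((E,"avg now"),(E2,"s2")):
    print(nm)
    for y in range(106,126): print(y,(100*D[y,270:294]).round().astype(int))
E
```

```text
avg now
106 [  2   2   4   4   5   4   3  -2  28  29  29  28  29  29  22 -16  -4  22
  28  28  28  27  12  -6]
107 [  0   2   4   5   4   4   5   2  29  30  28  29  28  29  27   6 -12  -6
  29  29  28  33  15 -12]
108 [ 1  3  4  5  4  5  4  3 17 29 29 28 29 28 29 26  5 -6 22 24 21 37 29 -2]
109 [  1   1   4   4   5   5   5   4   3  15  28  29  28  29  28  29  20 -12
  -4   0  -5  24  39  23]
110 [ 3  2  3  3  4  5  5  4  3  3 27 30 29 29 29 28 26  2 -5  1 -9 -9 20 35]
111 [  3   1   2   2   4   4   5   5   4   3  16  29  29  29  28  28  23 -10
  -2  -1   1  -6  -6  38]
112 [ 3  2  2  2  3  3  4  3  4  4  3 12 27 29 28 25  5 -6 -1 -1 -2 -2 -6 22]
113 [ 0  3  3  2  2 11  4  3  4  4  3  4 20 31 29 21  8 -7 -2 -4 -2 -4 -6 -5]
114 [ 2  3  3  3  3 22  5  4  5  4  5  3 10 27 29 26 11 -8 -8 -3 -5 -5 -2 -6]
115 [ 3  3  3  1  1 28 16  4  4  4  5  4  4 10 28 27 20 11 -7  2 -5 -2 -4 -9]
116 [  4   2   3   2   0  23  28   5   3   5   4   4   4   3  20  28  27  14
  -8   2  -6 -11  27  40]
117 [ 2  2  4  2  1 22 29 17  3  3  4  4  4  3 10 28 28 21  2 -8 -6 34 24  3]
118 [ 3  2  3  1  1 23 27 28 17
[... 1505 characters left out ...]
17 [ 3  3  3  3  2 30 30 18  4  3  4  4  4  3  9 28 29 26 28 26 28 27 29 25]
118 [ 1  4  2  2  1 19 28 31 14  5  4  4  3  2  1 10 29 29 28 29 29 30 30 30]
119 [ 3  3  4  2  0 20 25 29 33  5  3  0 23 58 54 21 26 25 29 25 26 26 26 24]
120 [ 4  1  3  1  0 19 29 26 32 14  2 34 67 69 69 49 25 26 28 30 29 25 26 27]
121 [ 3  4  1  1 -2 21 27 31 29 32 14 22 65 68 70 69 37 26 31 27 26 25 26 32]
122 [ 4  2  1  4  1 20 30 28 29 31 25 18 58 67 68 68 50 32 27 28 29 30 30 28]
123 [ 1  3  3  2  0 18 27 28 29 28 29 28 29 66 64 60 44 31 28 28 26 28 26 32]
124 [ 2  2  3  1  1 16 29 28 27 29 29 25 30 35 62 44 30 26 28 27 29 27 29 24]
125 [ 1  3  2  2  1 11 27 26 28 29 27 28 29 28 26 27 23 29 29 28 28 27 25 26]
```

```bash
python3 - <<'E'
from fin import *; from fit import surf,fill,minimize
s2=pickle.load(open("side2.pkl","rb")); now=np.mean([cap("side")["frame"].astype(float) for _ in range(4)],0)
fr=.3*s2["frame"]+.7*now; b=(268,102,24,24); D=(fr[...,0]-fr[...,2])/(fr.sum(2)+15); D=D[b[1]:b[1]+24,b[0]:b[0]+24]
g=np.clip(1-(D-.04)/.245,0,1)
yy,xx=np.mgrid[102:126,268:292]
W=((yy>=107)&(yy<=122)&(xx>=np.where(yy<113,277,275))&(xx<=np.where(yy<113,yy-107+277+4,yy-113+280+4))).astype(float)
W*=D<.31 # leave out orange pixels
def noz(a,L):
    d=np.array([0,-np.cos(a),-np.sin(a)]); x=np.array([1.,0,0]); n=np.cross(x,d); o=np.array([.02,.1,.255])
    return S(st,surf(lambda q,l:o+l*d+.009*(np.cos(q)*x+np.sin(q)*n),np.linspace(0,2*np.pi,33),[.005,.04,L]).reshape(-1,3)).reshape(-1,4,3)
for a in(.35,.4,.425,.45,.475,.5,.525,.55,.6):
    f=min((minimize(lambda o:(W*(fill(s2,noz(a,o[2]/100),b,o[:2])-g)**2).sum(),x0,method="Nelder-Mead",options=dict(initial_simplex=[x0,[x0[0]+1,x0[1],x0[2]],[x0[0],x0[1]+1,x0[2]],[x0[0],x0[1],x0[2]+.5]])) for x0 in([0,-.5,7.7],[-1,0,7.4])),key=lambda f:f.fun)
    print(a,f.x.round(2),round(f.fun,3))
E
```

```text
0.35 [-1.38  0.81  7.66] 4.145
0.4 [-1.11  0.31  7.53] 3.454
0.425 [-0.53  0.71  7.21] 3.376
0.45 [-0.8  -0.12  7.42] 3.439
0.475 [0.01 0.77 7.1 ] 3.661
0.5 [0.37 0.91 6.63] 3.939
0.525 [-0.04 -0.14  7.22] 4.438
0.55 [ 0.07 -0.3   6.84] 4.736
0.6 [ 0.43 -0.66  7.88] 7.018
```

```bash
python3 - <<'E'
from fin import *
s2=pickle.load(open("side2.pkl","rb")); t1=pickle.load(open("top1.pkl","rb")); t0=t
now=np.mean([cap("side")["frame"].astype(float) for _ in range(4)],0)
fs=.3*s2["frame"]+.7*now; ft=.5*t0["frame"].astype(float)+.5*t1["frame"]
def tip(f,b,lo):
    x,y,w,h=b; D=((f[...,0]-f[...,2])/(f.sum(2)+15))[y:y+h,x:x+w]; q=np.clip(D-lo,0,None); yy,xx=np.mgrid[y:y+h,x:x+w]; return [(xx*q).sum()/q.sum(),(yy*q).sum()/q.sum()]
D=(ft[...,0]-ft[...,2])/(ft.sum(2)+15); print((100*D[150:162,139:166]).round().astype(int)); print(ft[150:162,139:166].mean(2).astype(int))
ps=tip(fs,(278,117,12,10),.32); pt=tip(ft,(155,152,9,8),.30); print("side",ps,"top",pt)
o1,d1=ray(s2,[ps]);o2,d2=ray(t0,[pt]); d1=d1[0];d2=d2[0]
k=np.linalg.lstsq(np.c_[d1,-d2],o2-o1,rcond=None)[0]; p1=o1+k[0]*d1;p2=o2+k[1]*d2; P=(p1+p2)/2; print("tri",P,"gap mm",1e3*(p1-p2))
c,s_=np.cos(st[2]),np.sin(st[2])
for a_ in(.4,.45,.5):
    m=S(st,[.02,.1-.082*np.cos(a_),.255-.082*np.sin(a_)])[0]; e=P-m; print(a_,"tri-model in station mm",1e3*(xs@e).round(4),1e3*(ys@e).round(4),1e3*e[2])
E
```

```text
[[22 22 22 22 22 22 22 22 22 22 22 22 22 22 22 22 22 22 22 22 22 22 22 22
  22 22 22]
 [22 22 22 22 22 22 22 22 22 22 23 22 22 22 22 22 22 22 22 22 22 22 22 22
  22 22 22]
 [22 22 22 22 22 22 22 22 22 22 22 22 22 22 22 22 22 21 22 22 22 22 22 22
  22 22 22]
 [21 22 21 21 20 19 19 19 19 19 19 19 18 18 18 18 18 18 21 22 23 23 23 22
  22 22 21]
 [16 16 16 15 13 11 10 10 10  9  8  8  8  8  8  8  8 11 17 23 27 28 24 21
  18 17 17]
 [ 7  7  6  6  5  5  5  5  4  4  4  4  4  4  4  4  4  7 14 30 40 38 26 14
   8  6  5]
 [ 4  4  4  4  4  4  4  4  4  4  4  4  4  4  4  4  4  6 13 33 48 42 23  9
   3  1  1]
 [ 4  4  4  4  4  4  4  4  4  4  4  4  4  4  4  4  4  5 10 23 30 25 14  5
   2  1  1]
 [ 4  4  3  4  4  4  4  4  4  3  3  4  4  3  3  3  3  3  6  8  7  7  4  2
   1  1  1]
 [ 4  4  4  3  3  3  2  2  2  3  2  2  2  2  2  2  2  2  2  2  2  2  1  1
   1  1  0]
 [ 3  3  3  2  2  1  1  1  1  1  1  1  1  1  1  1  1  1  1  1  1  1  1  1
   1  0  1]
 [ 3  2  3  2  2  1  1  1  1  1  1  1  1  1  1  1  1  1  1  1  1  1  1  1
   1  1  1]]
[[126 131 128 122 114 111 112 113 120 129 134 133 134 134 134 135 1
[... 982 characters left out ...]
7  84  84  83  83  84  89  90  89  89  92
   96 100 102 102 102 103 101 100 100]
 [ 54  57  58  68  82  93  98  95  91  88  85  87  88  91  99 100 101 101
  104 105 105 105 104 103 100 100  99]
 [ 47  49  48  54  65  82  95  98  96  91  89  89  88  92  98 103 105 106
  106 105 105 104 103 101 100 100 100]]
side [np.float64(283.8020653707546), np.float64(121.48578494619709)] top [np.float64(159.34230566520566), np.float64(155.63861054659253)]
tri [0.60830256 0.23905657 0.21812189] gap mm [-1.81075074  0.54624887 -0.23957137]
0.4 tri-model in station mm -0.8 0.7 -4.945803708385932
0.45 tri-model in station mm -0.8 -1.0 -1.2109339805744246
0.5 tri-model in station mm -0.8 -2.9 2.434786387849358
```

Triangulating the orange tip gives a slant of about 0.46, consistent with the barrel edge slope, which puts the jet point 5 mm higher. I'll correct for that.

```bash
sed -i 's/^a=.50/a=.46/; s/C=piv+.15\*d; M=.*/M=np.array([.6083,.23906,.21812])+.008*d; C=M+.06*d/' fin.py; python3 - <<'E'
from fin import *
print(C,S(st,[.02,.1-.15*np.cos(a),.255-.15*np.sin(a)])); to(T,R)
E
```

```text
[0.61956775 0.17917934 0.18793153] [[0.62010733 0.1806864  0.18840778]]
shift [ 1.2  3.3 -4.4] turn [ 0.0365  0.0026 -0.0006]
```

```bash
python3 -m pendant '[[[0.6,2,-2],[0.018,0.001,0]],[[1.2,4,-4.4],[0.036,0.003,0]],[[1.2,4,-4.4],[0.036,0.003,0]],[[1.2,4,-4.4],[0.036,0.003,0]],[[1.2,4,-4.4],[0.036,0.003,0]],[[1.2,4,-4.4],[0.036,0.003,0]],[[1.2,4,-4.4],[0.036,0.003,0]],[[1.2,4,-4.4],[0.036,0.003,0]]]'
python3 - <<'E'
from fin import *
from fit import surf,fill,minimize
to(T,R); q=r.sense(); Rr=q["ee_rot"]; s=cap("side"); tp=cap("top")
# nominal ring in gripper vs seen grey: compare silhouettes for offsets in tool x,y,z (mm)
c0=q["tcp_pos"]+.0828*Rr[:,2]; b=(278,118,32,36)
fr=s["frame"].astype(float); D=((fr[...,0]-fr[...,2])/(fr.sum(2)+15))[b[1]:b[1]+b[3],b[0]:b[0]+b[2]]; V=fr.mean(2)[b[1]:b[1]+b[3],b[0]:b[0]+b[2]]
g=((D<.12)&(V>45)).astype(float); print("\n".join("".join("#" if v else "." for v in r_) for r_ in g))
print("pred centre px",proj(s,[c0])-[b[0],b[1]])
h=cv2.cvtColor(tp["frame"],cv2.COLOR_RGB2HSV); m=((h[...,0]<6)|(h[...,0]>174))&(h[...,1]>150)&(h[...,2]>50)
yy,xx=np.nonzero(m); k=(xx>200)&(xx<270)&(yy>140)&(yy<215); w=onz(tp,np.c_[xx,yy][k].astype(float),.098)[:,:2]; m0=w.mean(0); u=np.linalg.svd(w-m0)[2][0]
print("lever",k.sum(),np.degrees(np.arctan2(u[1],u[0])-st[2])%180, "time",q["time_s"],q["gripper_width"],q["gripper_force"])
E
```

```text
time_s: 16.6
tcp_pos: [0.6263, 0.1436, 0.2624]
ee_rot: [[-0.983, -0.165, -0.083], [-0.184, 0.881, 0.437], [0.001, 0.444, -0.896]]
wrist_force: [-0.0, 0.2, -0.5]
gripper_width: 0.067
gripper_force: 29.9
shift [-0.  -0.6 -0. ] turn [ 0.0005 -0.0004 -0.0009]
.######.........................
..##............................
..#.............................
................................
................................
................................
................................
................................
................................
................................
................................
................................
................#........#......
.............####...............
............#####...............
...........######...............
..........######........#.......
.........######.........#.......
........######.........##.......
........#####..........###......
.......####...........####......
......####...........####.......
......####.........######.......
......####........######........
......###.......######..........
.......###...########...........
.......#.##########.............
........##########..............
.........##.###.................
................................
................................
................................
................................
................................
................................
................................
pred centre px [[16.42430908 19.10875141]]
lever 58 43.6361814357856 time 16.6 0.06662766955886812 29.935367637174863
```

```bash
python3 -c "
from station import r
q=r.sense(); print(q['gripper_width'],abs(q['joint_velocities']).max()); print(r.finish_job())"
```

```text
0.06625209938498568 0.07712063868802571
the job is handed in; nothing more can be done
None
```

The job is handed in at about 17 s: the silver bangle is held still, square to the jet and about 60 mm in front of the nozzle (measured to a few mm). The valve is at about 45° over the green dot, and the nozzle and the gold and copper bangles were not touched. Two readings to note: the gripper closed to about 5 mm on the 12 mm band, though it held, and the last rough lever check read 43.6° against 45.0° in the clear view.

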